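# Proof-pull a screwed-in hook with the bench spring gauge

### The arm

A 6-joint arm with a two-finger parallel gripper is mounted at the origin on the work surface. World frame = base frame: x ahead of the robot, y to its left, z up, the work surface at z = 0. Lengths are in m, angles in rad, forces in N, time in s.
With the tool pointing down it reaches from about 0.325 to 0.85 m from the base axis. Payload 4.4 kg.
Tool frame: the origin (TCP) lies between the finger pads; the fingertips stand 22 mm ahead of it and the grasp point (between the pads) lies 3 mm ahead of it (r.tcp_to_tips is the z of the fingertips in the tool frame, in m); z points along the fingers, y is the direction in which the jaws open and shut (so a half turn about z gives the same grasp; the last joint's range is limited). The gripper opens to 94 mm and grips with 3 to 60 N. Pads are 16 mm wide; open, the fingers measure 119 mm over their backs; the gripper's body (75 mm by 177 mm) begins 78 mm behind the grasp point.
Start: joints at [-1.456, 0.207, 1.542, -0, 1.393, -0.15], TCP at [0.15, -0.555, 0.227] pointing down, gripper open.
Joint ranges: [-2.73, 2.73], [-0.86, 2.22], [0.23, 2.46], [-1.11, 4.25], [0.08, 2.63], [-2.82, 2.82]. Speed limits (rad/s): [2.79, 2.79, 3.14, 3.14, 3.14, 3.14].

### API

Orientations are given as a rotation vector (axis times angle).
In Python, from station import r gives the robot as it stands.
- The arm moves only by the tool send_rows, never from a script. Its argument "increments" is a list of rows, each a list of 4 numbers: the shift along the tool's x, y, z in m, then the turn about the tool's z in rad. A call has 1 to 12 rows; each row shifts and turns the commanded pose from where the row before left it, along the tool's axes as they then stand; what a row does not reach is not made up. A row lasts 1/8 s, in which the tool goes at most 62.5 mm and 10.7 degrees, less where a joint would pass 70% of its speed; a pose out of reach is approached as far as the arm can. A call is refused whole if a number of a shift passes 0.0625 or a number of a turn 0.188, either way. A call with a gripper value outside its range is refused whole. "hand" is the opening, from 0 (shut) to 1 (fully open), set as the call begins (left out, the last holds). The fingers move at their own pace and stop on an object; "squeeze" is the grip in N (left out, the last holds). Time passes only in rows, so rows that do not move let the fingers close. It gives the time, the measured TCP pose, the force and the opening at its end, in the units of the state.
- r.get_state(): the state, without advancing time (a new reading comes with each control period).
- r.camera(name): name is "side" or "top" or "wrist"; returns a dict with "frame" (384x512x3 uint8, red, green, blue), "z_map" (384x512 float32, m along the optical axis (not along the pixel's ray), 0 where there is no reading), "fov_y" (degrees; the focal length in pixels is half the picture's height over the tangent of half this angle, whatever the lens; pixels are square), "cx", "cy" (the principal point, pixels), "k1" (the pictures are not rectified: a ray, as slopes to the right and down, at radius r is drawn at 1 + k1 r^2 times it, then the intrinsics apply), "R" (3x3) and "t" (3): a world point X has camera coordinates R X + t. Camera axes: x right, y down, z forward; pixel columns grow to the right and rows downward; lengths in m; the calibration is good to about 2 mm. A picture is of the moment at which its call begins.
- r.hand_in(): hands the job in, once; it reports no verdict.
Trained networks look in a picture, given as the dict that the camera call returned (one of the last four; its "shot" number tells which), for a name from the list of things; names that differ only in an ending like _2 or _b are one class to them, and where a whole thing is asked for, a point or a joint stands for the part that bears it (a point fixed in the world has none). Each returns a list of dicts, best first, with "conf" (0 to 1); they miss things now and then, are a little off and sometimes report something else, mostly with a low value. They report only what shows in the picture. A call takes as long as a camera call.
- r.masks_of(label, picture): "region" (384x512 bool, what is visible of it) and "bbox" ([left, top, width, height] in pixels, round what is visible of it).
- r.mark_of(label, picture): "pixel" ([column, row] in pixels: a listed point, or the origin of a listed thing).
The state is a dict: "t": time; "joint_pos": joint angles; "qd": joint speeds; "joint_torque": joint torques, N m; "eef_pos": TCP position; "eef_rot": TCP orientation; "ft_force": force on the tool from outside, world axes, zero at the start; "ft_torque": the same for the moment, N m; "width": opening from 0.0 (shut) to 1.0 (fully open).
Only numpy, scipy, OpenCV 4.12 (cv2) and the standard library are available. Lean on these libraries where they do the work, as an engineer would, in place of code of your own. Each camera call takes 0.05 s, during which the arm holds its last target.

### The job

Proof-pull the hook in the shingle blank clamped in the vice: take the spring gauge by its D-handle and draw it straight out until the gauge's pointer stands level with the set marker on the scale, without going clearly past it, and keep it there for a good two seconds. Then ease the handle all the way back home under control, never letting it snap back, and let go of it. Do not shift the set marker or the other things on the bench.

Things in the scene. Friction and masses are not known exactly. Their poses are not given: they have to be found in the camera images.
- gauge_axis (a point): Point 55 mm above the bench on the pull axis, at the front face of the spring gauge's aluminium case (210 x 80 mm, top 80 mm high), which is fixed to the bench; behind it a vice grips an upright pale blank 130 mm high. x points from the D-handle towards the vice, so the handle is drawn along -x; y is level, across the gauge; z up. Home, the grip bar is 95 mm in front of this point.
- grip_bar (a point): Centre of the D-handle's wooden grip bar: level, round, 22 mm thick, 102 mm clear between two steel side arms, lying along the gauge's y, 55 mm above the bench with nothing under it but the bench. The arms run back to a steel cross yoke; between bar and yoke an opening 52 mm along the pull by 102 mm across takes a finger from above. It moves with the pull.
- pointer (a point): Tip of the black pointer on top of the gauge's case, on the pull axis, 85 mm above the bench. It is rigid with the D-handle and moves with it, millimetre for millimetre, along the paper scale (lines 10 mm apart) towards the handle end as the handle is drawn. Axes as gauge_axis.
- mark (a point): Tip of the set marker, a dark steel clip with a brass thumb screw on the other edge of the scale, 85 mm above the bench; its tip faces the pointer's. Clamped: about 15 N shifts it. Pointer and marker are level when they have the same position along the pull axis. It stands 65 to 110 mm from the pointer's home. Axes as gauge_axis.
- puller (a joint): How far handle and pointer are drawn out, m: 0 is home (against its stop, where the spring returns it), 0.13 the end of travel. The spring pulls back with about 3 N at home and 0.9 N more for each 10 mm (13 N at 110 mm), lightly damped; let go from far out, it snaps back at about 0.5 m/s.
- shingle_stack: Bystander, loose: stack of five pale shingles, 200 x 95 x 50 mm, lying beside the gauge on the side away from the robot; origin under its centre.
- mallet: Bystander, loose: wooden mallet lying beside the gauge on the robot's side: head 70 x 110 x 66 mm at the vice end, round handle 26 mm thick and 200 mm long pointing the way the gauge is pulled; origin on the bench, 90 mm from the head's centre, under the handle.
- glue_bottle: Bystander, loose: white plastic glue bottle, 66 mm across, 170 mm tall, standing; origin under its centre.
- mug: Bystander, loose: white mug, 80 mm across, 90 mm tall; origin under its centre.
- try_square: Bystander, loose: try square lying flat, 200 x 130 mm, up to 18 mm high, dark wood stock and steel blade; origin near the middle of its outline.

How it is judged:
On the way:
1. the pointer stands level with the set marker (within 8 mm along the scale), still, for 1.5 s (x of pointer in the frame of mark between -0.008 and 0.008 m and velocity of joint puller between -0.02 and 0.02 m/s), for 1.5 s.
At the end, for the whole second after the job is handed in: The handle is fully home (within 5 mm of its stop) and still, after having been held level with the mark; the set marker is where it was (within 6 mm) and each bystander within 30 mm of where it was (value of joint puller below 0.005 m and velocity of joint puller between -0.01 and 0.01 m/s and distance of mark from where it was at the start of the episode below 0.006 m and distance of each of shingle_stack, mallet, glue_bottle, mug, try_square from where it was at the start of the episode below 0.03 m); the robot touches nothing.
It fails at once if the pointer goes more than 15 mm past the set marker (x of pointer in the frame of mark below -0.015 m).
It fails at once if the handle snaps back (returns faster than 0.35 m/s) (velocity of joint puller below -0.35 m/s).
It fails at once if the set marker is shifted by more than 6 mm (distance of mark from where it was at the start of the episode above 0.006 m).
It fails at once if a bystander is moved by more than 30 mm (distance of any of shingle_stack, mallet, glue_bottle, mug, try_square from where it was at the start of the episode above 0.03 m).
It also fails if it takes over 48 s, if anything falls off the work surface, if the arm or the gripper's body presses on something with over 40 N, if the wrist force passes 120 N, or if a joint passes its speed limit or range.

## Working session

There is one attempt and no reset: what is moved stays moved. The work goes in short steps, Python scripts to look and compute and a tool call to move; the robot and the scene stay as the last step left them, time stands still between calls to the robot, and variables do not carry over. Pictures are saved under pics/ and viewed, and the job is handed in when it is done.

Besides the shell and the picture viewer there is one more tool, called after ">>>" in YAML: its name, and indented under it one key for each argument. send_rows: Moves the arm, as the interface text tells. Its arguments: {"type":"object","properties":{"increments":{"type":"array"},"hand":{"type":"number"},"squeeze":{"type":"number"}},"required":["increments"]}

```bash
mkdir -p pics; cat > h.py <<'E'
import numpy as np, cv2
from station import r
def K(p):
    h=p["frame"].shape[0]; f=h/2/np.tan(np.radians(p["fov_y"])/2)
    return np.array([[f,0,p["cx"]],[0,f,p["cy"]],[0,0,1]]),np.array([p["k1"],0,0,0,0],float)
def ray(p,px):
    k,d=K(p); u=cv2.undistortPoints(np.array([[px]],float),k,d)[0,0]
    R=np.array(p["R"]);t=np.array(p["t"]); return -R.T@t, R.T@np.array([u[0],u[1],1])
def atz(p,px,z):
    o,d=ray(p,px); return o+d*(z-o[2])/d[2]
def dep(p,px):
    o,d=ray(p,px); return o+d*p["z_map"][int(round(px[1])),int(round(px[0]))]
def proj(p,X):
    k,d=K(p); return cv2.projectPoints(np.array([X],float),cv2.Rodrigues(np.array(p["R"],float))[0],np.array(p["t"],float),k,d)[0][0,0]
def save(p,n): cv2.imwrite("pics/"+n,cv2.cvtColor(p["frame"],cv2.COLOR_RGB2BGR))
E
python3 - <<'E'
from h import *
np.set_printoptions(precision=4,suppress=True)
print(r.get_state())
Z=dict(gauge_axis=.055,grip_bar=.055,pointer=.085,mark=.085,shingle_stack=0,mallet=0,glue_bottle=0,mug=0,try_square=0)
for c in("top","side"):
    p=r.camera(c);save(p,c+"0.png")
    print(c,p["fov_y"],p["k1"],-np.array(p["R"]).T@p["t"])
    for n,z in Z.items():
        for m in r.mark_of(n,p)[:2]: print(n,m["conf"],np.array(m["pixel"]),atz(p,m["pixel"],z),dep(p,m["pixel"]))
E
```

```text
{'t': 0.0, 'joint_pos': array([-1.4565,  0.2074,  1.5429, -0.    ,  1.3935, -0.1505]), 'qd': array([ 0.0007, -0.0001,  0.0001,  0.0006,  0.0002, -0.001 ]), 'joint_torque': array([  0.0015, -37.0869, -28.1418,   0.0699,   0.0361,  -0.0002]), 'eef_pos': array([ 0.1504, -0.5542,  0.2263]), 'eef_rot': array([-3.1119, -0.4144, -0.0001]), 'ft_force': array([0.3169, 0.3499, 0.1608]), 'ft_torque': array([0.0046, 0.0585, 0.0515]), 'width': 1.0025056548261042}
top 42.601092277760316 -0.19106012011522894 [ 0.5166 -0.0146  1.3163]
gauge_axis 0.8 [209.6 189.1] [0.6054 0.1269 0.055 ] [0.6034 0.1237 0.0835]
grip_bar 0.77 [250. 179.] [0.6332 0.0233 0.055 ] [0.6324 0.023  0.0638]
mark 0.52 [178.8 192. ] [0.5947 0.2016 0.085 ] [0.5953 0.2033 0.0754]
shingle_stack 0.67 [178.9 136.4] [0.7519 0.2211 0.    ] [0.7432 0.2123 0.0491]
mallet 0.57 [190.2 260. ] [0.4181 0.1813 0.    ] [0.4214 0.1747 0.0443]
glue_bottle 0.82 [374.4 260.8] [ 0.4237 -0.313   0.    ] [ 0.4299 -0.2929  0.0885]
mug 0.81 [347.6 142.1] [ 0.7434 -0.238   0.    ] [ 0.7428 -0.2374  0.0033]
try_square 0.91 [397.  199.9] [ 0.5885 -0.3741  0
[... 539 characters left out ...]
ingle_stack 0.74 [150.2 222.5] [0.7544 0.2048 0.    ] [0.7044 0.2425 0.0496]
shingle_stack 0.39 [199.6 220.6] [0.6624 0.1308 0.    ] [0.5902 0.2052 0.0843]
mallet 0.69 [272.3 273. ] [0.4263 0.1732 0.    ] [0.4058 0.2087 0.0437]
mallet 0.25 [236.  185.6] [ 0.6807 -0.0417  0.    ] [0.625  0.0316 0.0629]
glue_bottle 0.64 [148.  223.3] [0.7565 0.21   0.    ] [0.7027 0.2499 0.0532]
glue_bottle 0.62 [365.7 166.7] [ 0.4249 -0.348   0.    ] [ 0.4076 -0.2857  0.0373]
mug 0.65 [258.6 152.6] [ 0.7331 -0.2309  0.    ] [ 0.7224 -0.2146  0.011 ]
try_square 0.6 [322.8 151.7] [ 0.5707 -0.3553  0.    ] [ 0.5698 -0.3532  0.0013]
try_square 0.47 [364.2 168.3] [ 0.4252 -0.3366  0.    ] [ 0.412  -0.29    0.0282]
```

```bash
python3 - <<'E'
import cv2
a=cv2.imread("pics/top0.png");b=cv2.imread("pics/side0.png")
cv2.imwrite("pics/top0c.png",cv2.resize(a[120:280,110:290],None,fx=3.7,fy=3.7,interpolation=cv2.INTER_CUBIC))
cv2.imwrite("pics/side0c.png",cv2.resize(b[150:300,130:300],None,fx=4,fy=4,interpolation=cv2.INTER_CUBIC))
E
```

```text
(no output)
```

View pics/top0.png

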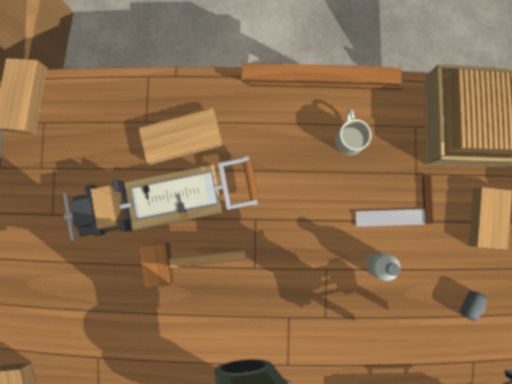

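View pics/top0c.png

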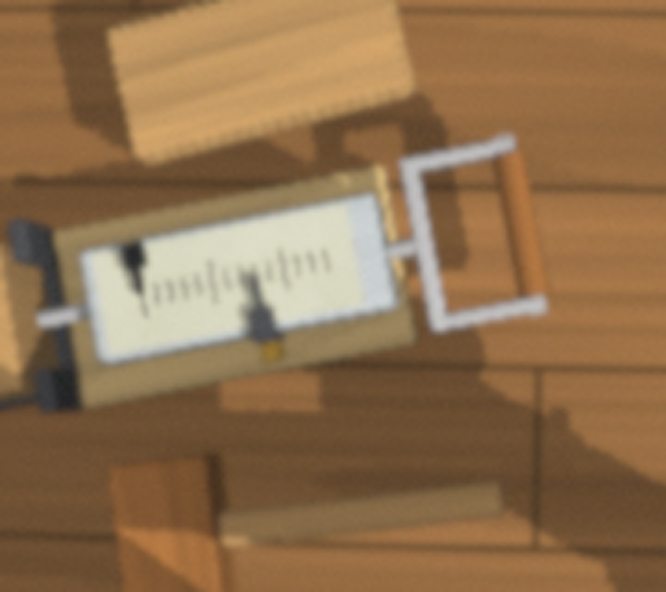

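View pics/side0c.png

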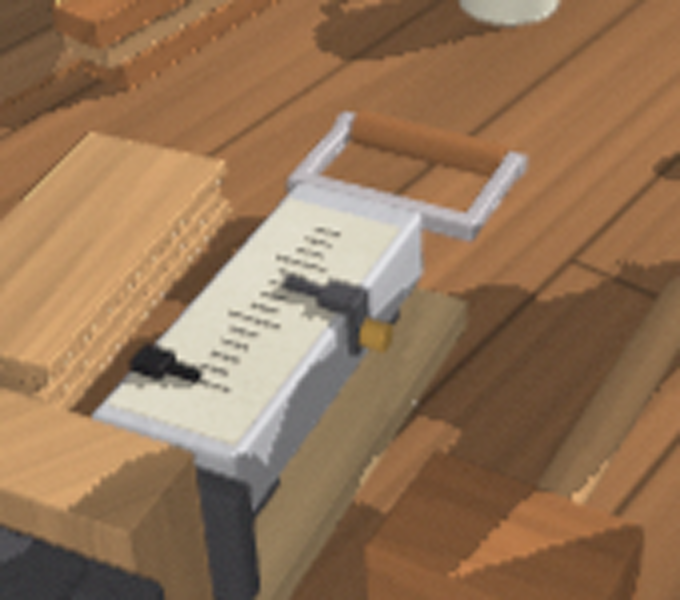

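Top view: the black pointer tip is at about (148,198), the marker tip at about (178,193), and the wooden grip bar runs from (248,158) to (257,202). The mallet handle is at about (170–245, 258) and the stack at (180,136).

```bash
python3 - <<'E'
from h import *
np.set_printoptions(precision=4,suppress=True)
p=r.camera("top");s=r.camera("side")
f=lambda x,y:(110+x/3.7-.4,120+y/3.7-.4)
g=lambda x,y:(130+x/4-.4,150+y/4-.4)
P=atz(p,f(140,292),.085);M=atz(p,f(250,272),.085);B1=atz(p,f(505,150),.06);B2=atz(p,f(541,305),.06)
P2=atz(s,g(202,377),.085);M2=atz(s,g(280,283),.085)
b1=atz(s,g(352,125),.055);b2=atz(s,g(515,165),.055)
# depth based bar
for nm,c in(("top",p),("side",s)):
    m=r.masks_of("grip_bar",c)
    for q in m[:2]:print(nm,q["conf"],q["bbox"])
y=np.array;print("P",P,P2,"M",M,M2);print("bar",B1,B2,(B1+B2)/2,b1,b2,(b1+b2)/2)
# case corners: near-handle top edge
C=[atz(p,f(*q),.08) for q in((80,248),(100,365),(395,305),(372,192))];print(y(C))
C=y(C)
d1=C[0]-C[3];d2=C[1]-C[2];print("ang x-axis",np.degrees([np.arctan2(d[1],d[0]) for d in(d1,d2)]))
e=B2-B1;print("bar dir",np.degrees(np.arctan2(e[1],e[0])))
# arms directions
a1=atz(p,f(408,162),.055)-atz(p,f(512,143),.055);a2=atz(p,f(437,325),.055)-atz(p,f(543,304),.055)
print(np.degrees([np.arctan2(a[1],a[0]) for a in(a1,a2)]))
# wood bar pixels by depth: z in .045-.075
H,W=p["z_map"].shape
pts=[]
for v in range(150,212):
  for u in range(215,262):
    X=dep(p,(u,v))
    if .05<X[2]<.075: 
      c=p["frame"][v,u].astype(int)
      pts.append((*X,u,v,c[0]-c[2]))
pts=y(pts);w=pts[pts[:,5]>45]
print(len(pts),len(w),w[:,:3].mean(0))
np.save("pts.npy",pts)
q=w[:,:2]-w[:,:2].mean(0);print(np.linalg.svd(q,full_matrices=False)[1:])
E
```

```text
top 0.56 [142.4, 155.8, 115.8, 54.0]
side 0.65 [162.4, 177.2, 100.1, 68.7]
P [0.5768 0.2818 0.085 ] [0.5736 0.2812 0.085 ] M [0.5918 0.2057 0.085 ] [0.5901 0.2052 0.085 ]
bar [0.6813 0.0341 0.06  ] [0.5739 0.0072 0.06  ] [0.6276 0.0207 0.06  ] [0.6829 0.0325 0.055 ] [0.5735 0.0089 0.055 ] [0.6282 0.0207 0.055 ]
[[0.6068 0.3265 0.08  ]
 [0.5262 0.3097 0.08  ]
 [0.5713 0.1063 0.08  ]
 [0.6484 0.1239 0.08  ]]
ang x-axis [101.6092 102.4891]
bar dir -165.91648602650534
[101.2687 102.1983]
842 333 [0.6295 0.0218 0.0629]
(array([0.5333, 0.1145]), array([[-0.9782, -0.2077],
       [ 0.2077, -0.9782]]))
```

>>> send_rows:
  increments:
    - [0, 0, -0.02, 0.056]
    - [0.03, -0.024, -0.02, 0]
    - [0.04, -0.032, 0, 0]
    - [0.04, -0.032, 0, 0]
    - [0.045, -0.035, 0, 0]
    - [0.045, -0.035, 0, 0]
    - [0.045, -0.035, 0, 0]
    - [0.045, -0.035, 0, 0]
    - [0.045, -0.035, 0, 0]
    - [0.045, -0.035, 0, 0]
    - [0.045, -0.035, 0, 0]
    - [0.045, -0.035, 0, 0]
  hand: 0.6

```text
t: 2.7
eef_pos: [0.5351, -0.096, 0.2677]
eef_rot: [3.124, 0.328, 0.001]
ft_force: [-0.3, -1.3, 0.8]
width: 0.595
```

>>> send_rows:
  increments:
    - [0.045, -0.035, 0, 0]
    - [0.04, -0.032, 0, 0]
    - [0.025, -0.02, 0.01, 0]
    - [0.009, -0.009, 0, 0]
    - [0, 0, 0, 0]
    - [0, 0, 0, 0]

```text
t: 3.45
eef_pos: [0.6302, 0.0199, 0.258]
eef_rot: [3.124, 0.325, 0.0]
ft_force: [0.3, -1.2, 0.2]
width: 0.598
```

```bash
python3 - <<'E'
from h import *
np.set_printoptions(precision=4,suppress=True)
s=r.get_state();print(s)
p=r.camera("wrist");save(p,"w1.png")
for n,z in dict(gauge_axis=.055,grip_bar=.055,pointer=.085,mark=.085).items():
    for m in r.mark_of(n,p)[:2]: print(n,m["conf"],np.array(m["pixel"]),atz(p,m["pixel"],z))
E
```

```text
{'t': 3.45, 'joint_pos': array([-0.1054,  0.3023,  1.3597, -0.0005,  1.4792,  1.2579]), 'qd': array([-0.0077, -0.0061,  0.0023,  0.0008, -0.0016,  0.0007]), 'joint_torque': array([  0.4337, -41.6661, -29.0441,   0.0638,  -0.0707,  -0.0021]), 'eef_pos': array([0.6302, 0.0199, 0.258 ]), 'eef_rot': array([3.1241, 0.3254, 0.0005]), 'ft_force': array([ 0.2541, -1.1988,  0.1865]), 'ft_torque': array([ 0.0733,  0.009 , -0.0057]), 'width': 0.598235294802429}
gauge_axis 0.64 [166.8 169.6] [0.6096 0.1181 0.055 ]
grip_bar 0.69 [254.8 171.8] [0.6271 0.0233 0.055 ]
mark 0.7 [ 72.6 178.7] [0.5887 0.2029 0.085 ]
```

View pics/w1.png

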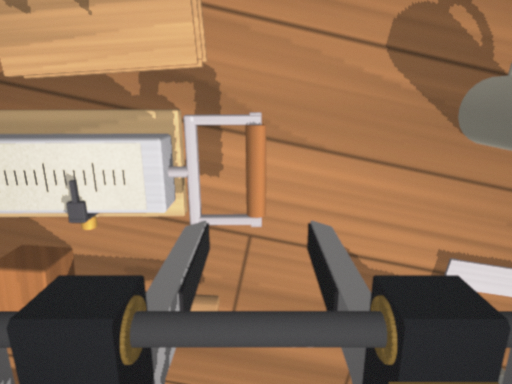

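The wrist view shows the bar vertical at about column 256, so the jaws straddle it squarely. I'm descending now.

>>> send_rows:
  increments:
    - [0, -0.002, 0.03, 0]
    - [0, 0, 0.04, 0]
    - [0, 0, 0.04, 0]
    - [0, 0, 0.035, 0]
    - [0, 0, 0.02, 0]
    - [0, 0, 0, 0]

```text
t: 4.45
eef_pos: [0.6289, 0.0229, 0.0909]
eef_rot: [-3.124, -0.327, 0.005]
ft_force: [1.2, -0.3, 0.4]
width: 0.598
```

```bash
python3 - <<'E'
from h import *
s=r.get_state();print(s["eef_pos"],s["ft_force"])
p=r.camera("wrist");save(p,"w2.png");p=r.camera("side");save(p,"s2.png")
E
```

```text
[0.62889047 0.02289487 0.09094974] [ 1.18581756 -0.3065255   0.35082778]
```

View pics/w2.png

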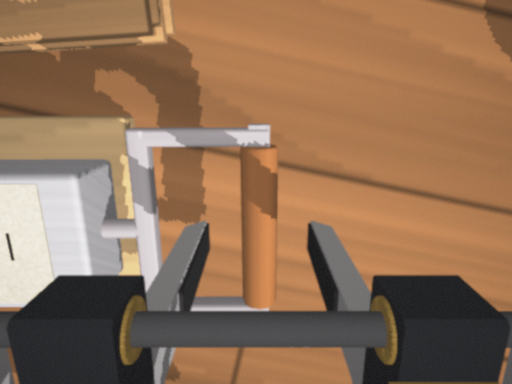

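View pics/s2.png

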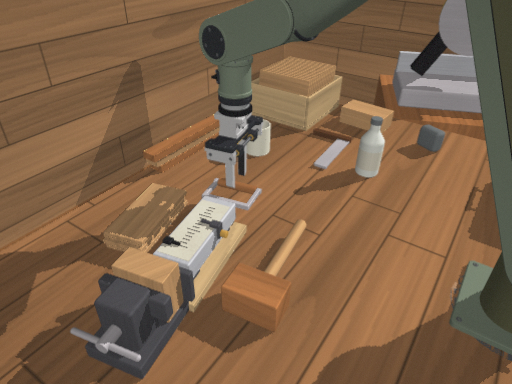

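The fingers straddle the bar, which sits between them at about column 259. Next: finish the descent and close.

>>> send_rows:
  increments:
    - [0, 0, 0.02, 0]
    - [0, 0, 0.013, 0]
    - [0, 0, 0, 0]

```text
t: 4.92
eef_pos: [0.6284, 0.0232, 0.0574]
eef_rot: [-3.124, -0.327, 0.006]
ft_force: [0.3, -0.8, 0.6]
width: 0.6
```

>>> send_rows:
  increments:
    - [0, 0, 0, 0]
    - [0, 0, 0, 0]
    - [0, 0, 0, 0]
    - [0, 0, 0, 0]
    - [0, 0, 0, 0]
    - [0, 0, 0, 0]
  hand: 0.0
  squeeze: 40

```text
t: 5.68
eef_pos: [0.6304, 0.0227, 0.0598]
eef_rot: [3.124, 0.327, 0.001]
ft_force: [-0.2, -1.3, 2.1]
width: 0.224
```

```bash
python3 - <<'E'
from h import *
s=r.get_state();print(s["eef_pos"],s["ft_force"],s["width"]*94)
p=r.camera("side");save(p,"s3.png")
i=cv2.imread("pics/s3.png");cv2.imwrite("pics/s3c.png",cv2.resize(i[150:300,130:300],None,fx=4,fy=4,interpolation=cv2.INTER_CUBIC))
for n in("pointer","mark"):
  for m in r.mark_of(n,p)[:2]: print(n,m["conf"],m["pixel"],atz(p,m["pixel"],.085))
E
```

```text
[0.6304416  0.02272607 0.05984573] [-0.16817538 -1.32950198  2.1378316 ] 21.045536468503755
pointer 0.55 [177.3, 241.6] [0.58252344 0.27965176 0.085     ]
mark 0.51 [198.7, 223.3] [0.58530286 0.21353669 0.085     ]
```

View pics/s3c.png

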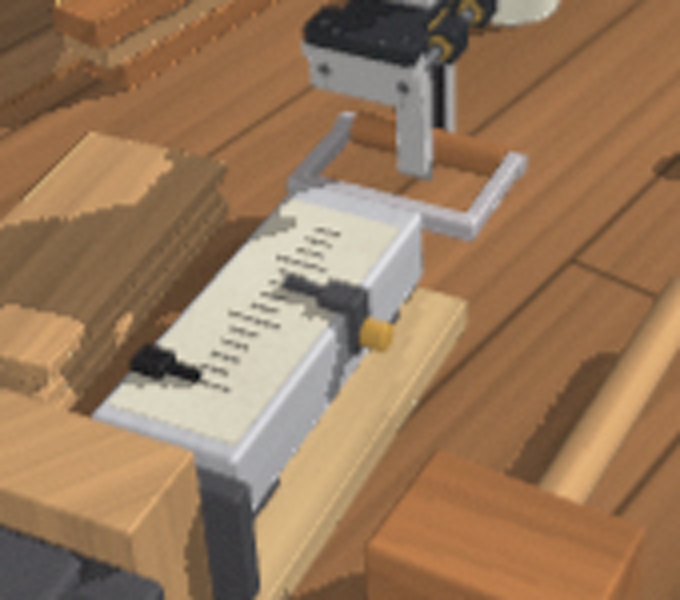

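The bar is gripped: the jaws are at 21 mm and the pointer is still at home. I'll pull 60 mm slowly, then look.

>>> send_rows:
  increments:
    - [0, 0.003, 0, 0]
    - [0, 0.006, 0, 0]
    - [0, 0.006, 0, 0]
    - [0, 0.006, 0, 0]
    - [0, 0.006, 0, 0]
    - [0, 0.006, 0, 0]
    - [0, 0.006, 0, 0]
    - [0, 0.006, 0, 0]
    - [0, 0.006, 0, 0]
    - [0, 0.006, 0, 0]
    - [0, 0.003, 0, 0]
    - [0, 0, 0, 0]

```text
t: 7.32
eef_pos: [0.6426, -0.0343, 0.0598]
eef_rot: [-3.121, -0.326, -0.001]
ft_force: [-0.9, 8.2, 5.8]
width: 0.227
```

```bash
python3 - <<'E'
from h import *
s=r.get_state();print(s["eef_pos"],s["ft_force"],s["width"]*94)
for c in("side","top"):
  p=r.camera(c);save(p,c+"4.png")
  for n in("pointer","mark"):
    for m in r.mark_of(n,p)[:2]: print(c,n,m["conf"],m["pixel"],atz(p,m["pixel"],.085))
i=cv2.imread("pics/side4.png");cv2.imwrite("pics/s4c.png",cv2.resize(i[190:260,160:250],None,fx=8,fy=8,interpolation=cv2.INTER_CUBIC))
i=cv2.imread("pics/top4.png");cv2.imwrite("pics/t4c.png",cv2.resize(i[160:225,120:220],None,fx=8,fy=8,interpolation=cv2.INTER_CUBIC))
E
```

```text
[ 0.64262903 -0.03430538  0.05979718] [-0.90034937  8.16590386  5.80228473] 21.30066334632009
side pointer 0.8 [193.8, 224.3] [0.59141075 0.22179623 0.085     ]
side mark 0.72 [200.8, 222.0] [0.58453125 0.2078342  0.085     ]
top pointer 0.88 [170.3, 196.5] [0.58296936 0.22302637 0.085     ]
top mark 0.51 [375.7, 261.5] [ 0.42794204 -0.29709337  0.085     ]
top mark 0.42 [182.1, 193.2] [0.5918273  0.19309498 0.085     ]
```

View pics/s4c.png

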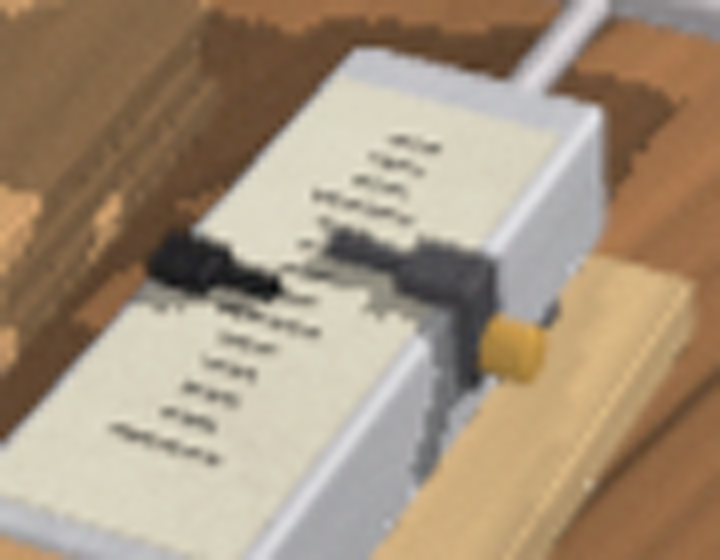

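View pics/t4c.png

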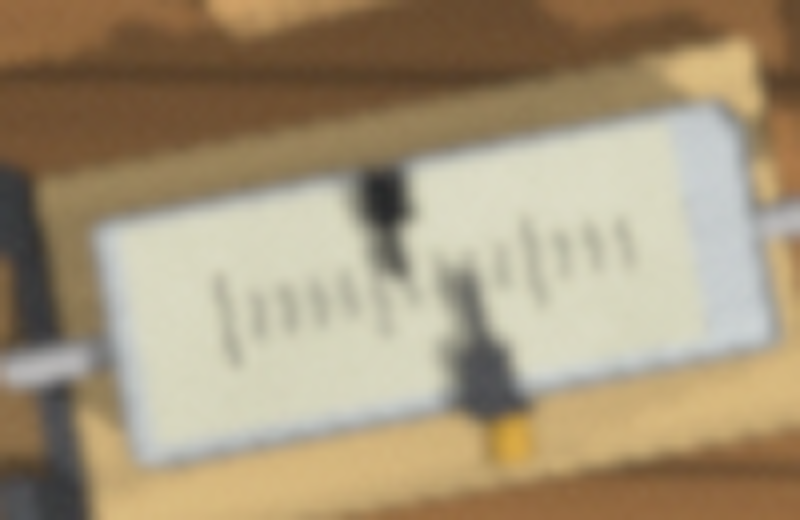

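```bash
python3 - <<'E'
from h import *
p=r.camera("top");s=r.camera("side")
d=np.array([.2079,-.9781,0])
f=lambda x,y:(120+x/8-.45,160+y/8-.45)
g=lambda x,y:(160+x/8-.45,190+y/8-.45)
for nm,c,F,a,b in(("top",p,f,(400,278),(458,265)),("side",s,g,(282,287),(328,240))):
    A=atz(c,F(*a),.085);B=atz(c,F(*b),.085);print(nm,A,B,(B-A)@d)
o,e=(.6304,.0227),(.6426,-.0343);print(np.array([e[0]-o[0],e[1]-o[1]])@d[:2])
E
```

```text
top [0.5885022  0.22511042 0.085     ] [0.59292705 0.20666523 0.085     ] 0.018961165569772242
side [0.58733199 0.22330448 0.085     ] [0.59024364 0.20204165 0.085     ] 0.02140251064748213
0.05828807999999999
```

>>> send_rows:
  increments:
    - [0, 0.003, 0, 0]
    - [0, 0.005, 0, 0]
    - [0, 0.005, 0, 0]
    - [0, 0.004, 0, 0]
    - [0, 0.002, 0, 0]
    - [0, 0, 0, 0]
    - [0, 0, 0, 0]
    - [0, 0, 0, 0]

```text
t: 8.72
eef_pos: [0.6464, -0.0518, 0.0598]
eef_rot: [-3.12, -0.327, -0.0]
ft_force: [-1.3, 10.0, 6.9]
width: 0.224
```

```bash
python3 - <<'E'
from h import *
s=r.get_state();print(s["eef_pos"],s["ft_force"],s["width"]*94)
print((s["eef_pos"][:2]-[.6304,.0227])@[.2079,-.9781])
for c in("side","top"):
  p=r.camera(c);save(p,c+"5.png")
i=cv2.imread("pics/side5.png");cv2.imwrite("pics/s5c.png",cv2.resize(i[190:260,160:250],None,fx=8,fy=8,interpolation=cv2.INTER_CUBIC))
i=cv2.imread("pics/top5.png");cv2.imwrite("pics/t5c.png",cv2.resize(i[160:225,120:220],None,fx=8,fy=8,interpolation=cv2.INTER_CUBIC))
E
```

```text
[ 0.64638152 -0.05183361  0.05978542] [-1.30687536  9.9842899   6.94090143] 21.051084122207623
0.07622388655557547
```

View pics/s5c.png

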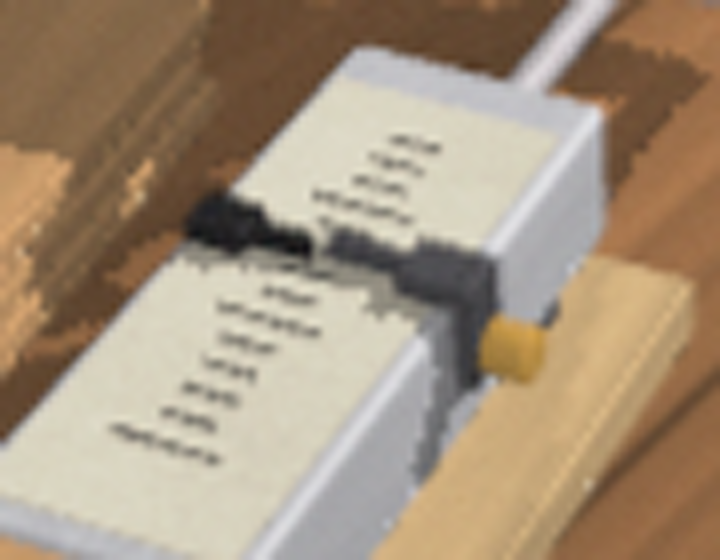

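View pics/t5c.png

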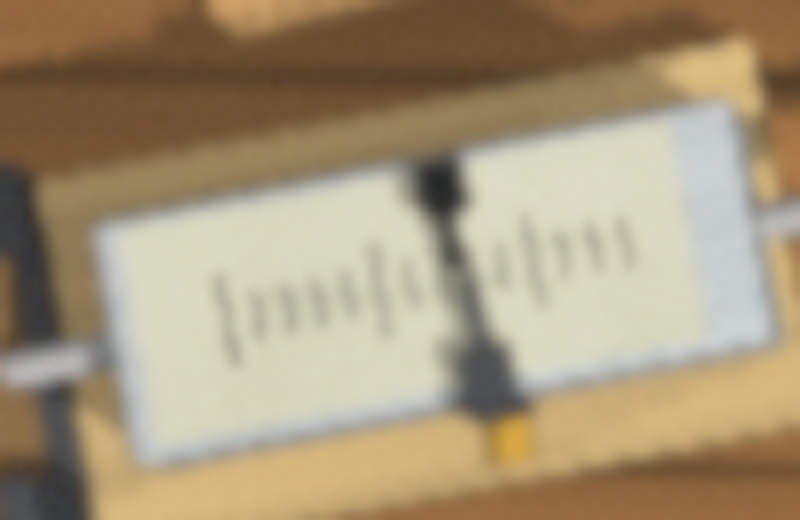

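The tips meet: top view at about (455,270) in the crop, side view at about (320,242). The pointer is level, so I'm holding here.

>>> send_rows:
  increments:
    - [0, 0, 0, 0]
    - [0, 0, 0, 0]
    - [0, 0, 0, 0]
    - [0, 0, 0, 0]
    - [0, 0, 0, 0]
    - [0, 0, 0, 0]
    - [0, 0, 0, 0]
    - [0, 0, 0, 0]
    - [0, 0, 0, 0]
    - [0, 0, 0, 0]
    - [0, 0, 0, 0]
    - [0, 0, 0, 0]

```text
t: 10.32
eef_pos: [0.6464, -0.0518, 0.0598]
eef_rot: [-3.12, -0.327, -0.0]
ft_force: [-1.3, 10.5, 6.3]
width: 0.225
```

>>> send_rows:
  increments:
    - [0, 0, 0, 0]
    - [0, 0, 0, 0]
    - [0, 0, 0, 0]
    - [0, 0, 0, 0]
    - [0, 0, 0, 0]
    - [0, 0, 0, 0]
    - [0, 0, 0, 0]
    - [0, 0, 0, 0]
    - [0, 0, 0, 0]
    - [0, 0, 0, 0]
    - [0, 0, 0, 0]
    - [0, 0, 0, 0]

```text
t: 11.82
eef_pos: [0.6464, -0.0518, 0.0598]
eef_rot: [-3.12, -0.327, -0.0]
ft_force: [-1.7, 10.8, 6.1]
width: 0.22
```

```bash
python3 - <<'E'
from h import *
p=r.camera("top");save(p,"top6.png")
i=cv2.imread("pics/top6.png");cv2.imwrite("pics/t6c.png",cv2.resize(i[160:225,120:220],None,fx=8,fy=8,interpolation=cv2.INTER_CUBIC))
E
```

```text
(no output)
```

View pics/t6c.png

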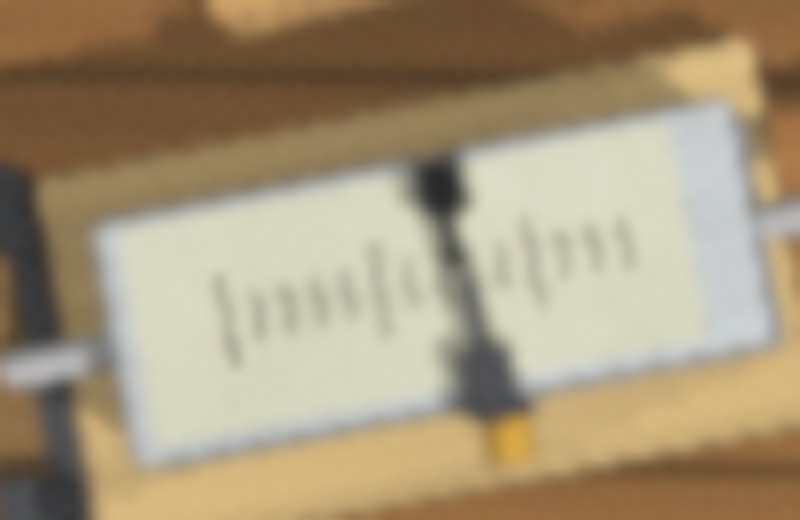

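The pointer stayed level for 3 s. Easing back at about 0.05 m/s.

>>> send_rows:
  increments:
    - [0, -0.003, 0, 0]
    - [0, -0.006, 0, 0]
    - [0, -0.006, 0, 0]
    - [0, -0.006, 0, 0]
    - [0, -0.006, 0, 0]
    - [0, -0.006, 0, 0]
    - [0, -0.006, 0, 0]
    - [0, -0.006, 0, 0]
    - [0, -0.006, 0, 0]
    - [0, -0.006, 0, 0]
    - [0, -0.003, 0, 0]
    - [0, 0, 0, 0]

```text
t: 13.38
eef_pos: [0.6342, 0.0049, 0.0598]
eef_rot: [-3.124, -0.327, -0.001]
ft_force: [-1.0, 4.2, 5.4]
width: 0.225
```

>>> send_rows:
  increments:
    - [0, -0.003, 0, 0]
    - [0, -0.004, 0, 0]
    - [0, -0.004, 0, 0]
    - [0, -0.003, 0, 0]
    - [0, -0.002, 0, 0]
    - [0, -0.002, 0, 0]
    - [0, -0.001, 0, 0]
    - [0, 0, 0, 0]
    - [0, 0, 0, 0]

```text
t: 14.5
eef_pos: [0.6305, 0.0225, 0.0598]
eef_rot: [3.124, 0.327, 0.001]
ft_force: [-0.6, 3.3, 6.3]
width: 0.222
```

```bash
python3 - <<'E'
from h import *
s=r.get_state();print(s["eef_pos"],s["ft_force"],s["width"]*94)
print((s["eef_pos"][:2]-[.6304,.0227])@[.2079,-.9781])
p=r.camera("side");save(p,"side7.png")
a=cv2.imread("pics/s3.png")[190:260,160:250];b=cv2.imread("pics/side7.png")[190:260,160:250]
cv2.imwrite("pics/s7c.png",cv2.resize(np.vstack([a,b]),None,fx=4.2,fy=4.2,interpolation=cv2.INTER_CUBIC))
E
```

```text
[0.63047629 0.02249172 0.05980677] [-0.64833147  3.32613517  6.29405982] 20.9024579945395
0.0002195777198549915
```

View pics/s7c.png

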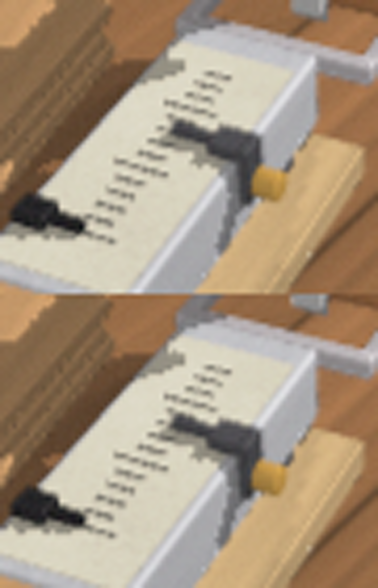

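The pointer is back at its home line, and the last 3 N of spring force is still on the hand. I'll push 1 mm more so the stop takes it, then open and lift.

>>> send_rows:
  increments:
    - [0, -0.001, 0, 0]
    - [0, 0, 0, 0]
    - [0, 0, 0, 0]

```text
t: 14.92
eef_pos: [0.6304, 0.0228, 0.0598]
eef_rot: [3.123, 0.327, 0.001]
ft_force: [-0.4, -2.1, 5.4]
width: 0.223
```

>>> send_rows:
  increments:
    - [0, 0, 0, 0]
    - [0, 0, 0, 0]
    - [0, 0, 0, 0]
    - [0, 0, 0, 0]
    - [0, 0, 0, 0]
    - [0, 0, 0, 0]
  hand: 0.6

```text
t: 15.68
eef_pos: [0.6299, 0.024, 0.0595]
eef_rot: [3.124, 0.328, 0.0]
ft_force: [0.1, -0.6, -0.3]
width: 0.599
```

>>> send_rows:
  increments:
    - [0, 0, -0.01, 0]
    - [0, 0, -0.02, 0]
    - [0, 0, -0.03, 0]
    - [0, 0, -0.04, 0]
    - [0, 0, -0.04, 0]
    - [0, 0, -0.03, 0]
    - [0, 0, -0.02, 0]
    - [0, 0, 0, 0]
    - [0, 0, 0, 0]

```text
t: 16.8
eef_pos: [0.6291, 0.024, 0.2481]
eef_rot: [-3.124, -0.327, 0.004]
ft_force: [0.3, -0.4, -0.2]
width: 0.602
```

```bash
python3 - <<'E'
from h import *
np.set_printoptions(precision=4,suppress=True)
s=r.get_state();print(s["t"],s["eef_pos"],s["ft_force"],s["width"]*94,s["qd"])
p=r.camera("side");save(p,"side8.png")
for c in ("side","top"):
  p=r.camera(c)
  for n in("shingle_stack","mallet","glue_bottle","mug","try_square"):
    for m in r.mark_of(n,p)[:1]: print(c,n,m["conf"],atz(p,m["pixel"],0))
a=cv2.imread("pics/side0.png");b=cv2.imread("pics/side8.png")
cv2.imwrite("pics/s8c.png",cv2.resize(np.hstack([a[150:270,130:270],b[150:270,130:270]]),None,fx=2.8,fy=2.8,interpolation=cv2.INTER_CUBIC))
E
```

```text
16.8 [0.6291 0.024  0.2481] [ 0.3171 -0.3846 -0.1899] 56.57670450627704 [ 0.0006  0.014   0.0164 -0.0001  0.0007 -0.0004]
side shingle_stack 0.94 [0.7523 0.2097 0.    ]
side mallet 0.85 [0.4276 0.1714 0.    ]
side glue_bottle 0.93 [ 0.426  -0.3465  0.    ]
side mug 0.64 [ 0.7412 -0.2361  0.    ]
side try_square 0.79 [ 0.574  -0.3585  0.    ]
top shingle_stack 0.79 [0.7456 0.2167 0.    ]
top mallet 0.6 [0.4141 0.182  0.    ]
top mug 0.79 [ 0.7495 -0.2402  0.    ]
top try_square 0.88 [ 0.588  -0.3783  0.    ]
```

View pics/s8c.png

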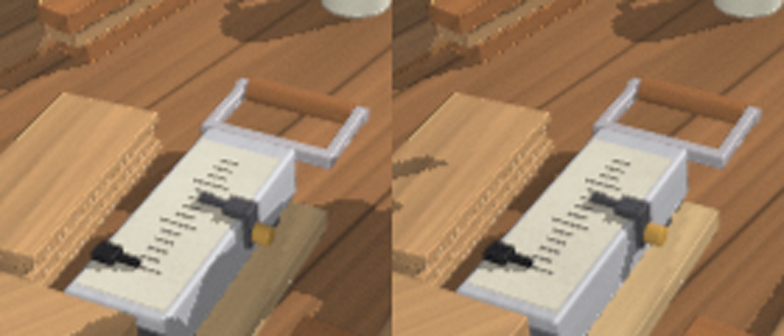

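View pics/side8.png

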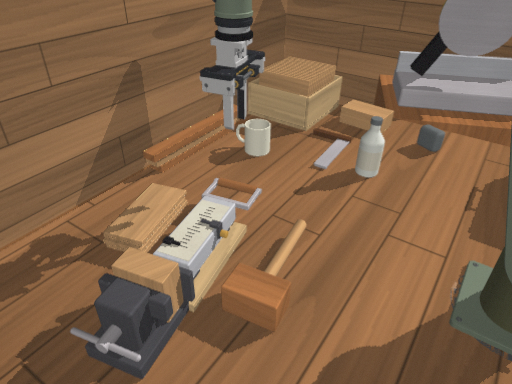

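Before and after match: the pointer is home at about (181,243), the marker hasn't moved, the bystanders are in place, and the gripper is clear. Handing in.

```bash
python3 -c "
from station import r
print(r.hand_in())"
```

```text
the job is handed in; nothing more can be done
None
```

I gripped the D-handle across its bar and drew it straight out about 76 mm. The top and side views showed the pointer and marker tips level, to about 1 mm by eye. I held it there for about 3 s with no change in the measured tool position, eased it home at about 0.05 m/s, then pressed 1 mm further so the stop took the spring load. After that I let go and lifted clear.

- **Handle and marker:** the final side view shows the pointer back at its home line and the marker in the same place as at the start.
- **Bystanders:** their detected positions match the start to about 10 mm, which is within detector scatter. The top view did not report the glue bottle at the end, but the side view puts it where it was.
- **Robot:** clear of everything, with the force reading near zero, about 17 s in when I handed in.
- **Disagreements:** the network's marker detections were scattered, and one in the top view landed on the glue bottle. I used tip positions read from the pictures instead; these agreed between the two cameras to within about 3 mm.

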